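Pin the swivel canister and find which way its lid unscrews

TASK

The ceramic canister turns loosely on its swivel stand, so first take the steel pin out of its wooden block and drop it fully home through the hole in the canister's ear, so that the canister is locked, and leave it there. Then open the canister: nobody remembers whether the bamboo lid loosens clockwise or anticlockwise, so try it, find the way that gives, turn it free and lift it off. Finish while still gripping the lid by its knob, held level and still a good 8 cm up above the canister, and leave the salt shaker, yellow containers and scoop where they are.

Things in the scene. Friction and masses are not known exactly. Their poses are not given: they have to be found in the camera images.
- pin_grip (a point): Centre of the upright steel pin's cylindrical head (22 mm across, 50 mm tall: grip this). Below it a shank 10 mm across, 27 mm long, with a tapered nose, which ends 52 mm below this point. The pin starts upright in a fixed, drilled wooden block (50 x 50 x 34 mm), shoulder on the block's top; pull it straight up.
- pin_shoulder (a point): Underside of the pin's head, on its axis, 25 mm below pin_grip. When the pin is fully home it rests on the ear, at ear_hole.
- ear_hole (a point): Centre of the mouth of the 13 mm round hole in the flat steel ear of the canister's foot, at the ear's top face 31 mm above the shelf, 115 mm from the canister's axis. Right below the 6 mm ear is the same hole in the fixed stand, open down to the shelf. The ear is 36 mm wide. z is up.
- canister (a joint): Swivel angle of the canister on its fixed stand, anticlockwise from above positive. A weak centring spring (0.02 N m/rad) keeps it at 0, where the ear's hole lies over the stand's hole. With the pin home it can turn only about 0.03 rad.
- canister_rim (a point): Centre of the white ceramic canister's mouth, on its axis at rim height, 125 mm above the shelf (canister 84 mm across). x points away from the ear, z up. The axis does not move.
- lid_grip (a point): Centre of the bamboo lid's round knob (44 mm across, 44 mm tall), on the lid's axis. The knob stands on a disc 88 mm across, 8 mm thick, whose underside, 30 mm below this point, rests on the rim. x points along a small dark rib on the disc and a hidden cross bar under the lid, z up; at the start x is within 0.07 rad of the canister's x.
- lid: The lid; origin under its disc, axes as lid_grip; stem and cross bar reach 24 mm below. The bar locks under two ledges: one way (clockwise or anticlockwise, by chance, unseen) it stops dead about 0.2 rad from the canister's x; the other way it turns easily (under 0.1 N m) and from 1.0 to 2.1 rad it lifts straight off. Before that it lifts 1.5 mm only.
- shaker: Closed glass salt shaker with a steel cap, 44 mm across, 85 mm tall, origin at its foot. It and the pin's block stand on either side of the canister, swapped at random. Leave alone.
- containers: Stack of two yellow snap-lid containers, 116 x 138 x 104 mm in all, origin under its centre. Leave alone.
- scoop: Steel scoop lying down, about 170 mm long, 50 mm wide, 32 mm tall, origin below its middle. Leave alone.
Mind the look-alikes: they are no part of the job. Of the things like the lid, leave any that is blue, pink or red; of the rest the smaller one is meant.

How it is judged:
By the outcome, as a careful person would: the job done as asked, in the order asked, and still so for the second after the job is handed in, while the arm keeps its last pose, push and grip.
It also fails if it takes over 58 s, if anything falls off the work surface, if the arm or the gripper's body presses on something with over 40 N, if the wrist force passes 120 N, or if a joint passes its speed limit or range.

ROBOT

A 6-joint arm with a two-finger parallel gripper is mounted at the origin on the work surface. World frame = base frame: x ahead of the robot, y to its left, z up, the work surface at z = 0. Lengths are in m, angles in rad, forces in N, time in s.
With the tool pointing down it reaches from about 0.35 to 0.85 m from the base axis. Payload 8.1 kg.
Tool frame: the origin (TCP) lies between the finger pads; the fingertips stand 14 mm ahead of it and the grasp point (between the pads) lies 5 mm behind it (robot.tip_reach is the z of the fingertips in the tool frame, in m); z points along the fingers, y is the line along which they close (so a half turn about z gives the same grasp; the last joint's range is limited). The gripper opens to 93 mm and grips with 3 to 60 N. Pads are 15 mm wide; open, the fingers measure 128 mm over their backs; the gripper's body (75 mm by 188 mm) begins 65 mm behind the grasp point.
Start: joints at [1.148, 0.13, 1.488, -0, 1.523, -0.085], TCP at [0.199, 0.566, 0.233] pointing down, gripper open.
Joint ranges: [-2.96, 2.96], [-0.89, 2.26], [0.02, 2.5], [-1.34, 4.48], [0, 2.73], [-2.66, 2.66]. Speed limits (rad/s): [2.39, 2.39, 2.79, 3.14, 3.14, 3.14].

INTERFACE

Orientations are given as a rotation vector (axis times angle).
In Python, from plant import robot gives the robot as it stands. The module is installed in compiled form; this text tells all that it offers.
- The arm moves only by the shell command python3 -m handwheel 'ROWS' [FORCE]. ROWS is JSON, a list of rows, each a list of 7 numbers: the closure, from -1 (fully open) to 1 (shut), then the shift along the tool's x, y, z each as a share of 100 cm, from -1 to 1, then the turn, a rotation vector about the tool's x, y, z each as a share of 180 degrees, from -1 to 1. In form: [[grip, tx, ty, tz, rx, ry, rz], ...]. A call has 1 to 20 rows; each row is the pose to reach, as a shift and turn from the pose commanded when the call began, along the tool's axes at that moment, turning the shorter way round; what a row does not reach only later rows make up. A row lasts 1/8 s, in which the tool goes at most 62.5 mm and 10.7 degrees, less where a joint would pass 70% of its speed; a pose out of reach is approached as far as the arm can. A call with a number of a shift or a turn outside -1 to 1 is refused whole. A call with a gripper value outside its range is refused whole. The fingers move at their own pace and stop on an object; FORCE is the grip in N (left out, the last holds). Time passes only in rows, so rows that repeat a pose let the fingers close. It gives the time, the measured TCP pose, the force, the opening and the grip force at its end, in the units of the state.
- robot.read_state(): the state, without advancing time (a new reading comes with each control period).
- robot.read_camera(name): name is "scene" or "top" or "wrist"; returns a dict with "frame" (480x640x3 uint8, red, green, blue), "fx", "fy", "cx", "cy" (pixels), "rvec" (rotation vector, rad) and "tvec" (3), from world to camera coordinates, as OpenCV has them; the wrist camera has in their place "T_tool_cam" (4x4, takes a point from camera to tool coordinates, whose origin is the TCP and whose axes are the flange's). Camera axes: x right, y down, z forward; pixel columns grow to the right and rows downward; lengths in m; the calibration is good to about 2 mm. A picture is of the moment at which its call begins: read the wrist's pose just before it. There is no depth.
- robot.close_job(): hands the job in; it is judged then, once.
Trained networks look in a picture, given as the dict that the camera call returned (one of the last four; its "shot" number tells which), for a name from the list of things; names that differ only in an ending like _2 or _b are one class to them, and where a whole thing is asked for, a point or a joint stands for the part that bears it (a point fixed in the world has none). Each returns a list of dicts, best first, with "conf" (0 to 1); they miss things now and then, are a little off and sometimes report something else, mostly with a low value. They report only what shows in the picture. A call takes as long as a camera call. They do not tell look-alikes from the thing itself.
- robot.regions_of(picture, name): "mask" (480x640 bool, what is visible of it) and "rect" ([left, top, right, bottom] in pixels, round what is visible of it).
The state is a dict: "t": time; "q": joint angles; "dq": joint speeds; "joint_torque": joint torques, N m; "tool_pos": TCP position; "orientation": TCP orientation; "force": force on the tool from outside, world axes, zero at the start; "wrist_torque": the same for the moment, N m; "opening": finger opening in m; "gripper_force": force on a finger pad.
Only numpy, scipy, OpenCV 4.12 (cv2) and the standard library are available. Lean on these libraries where they do the work, as an engineer would, in place of code of your own. Each camera call takes 0.05 s, during which the arm holds its last target. There are 200 camera calls.

## Working session

There is one attempt and no reset: what is moved stays moved. The work goes in short steps, Python scripts to look and compute and a shell command to move; the robot and the scene stay as the last step left them, time stands still between calls to the robot, and variables do not carry over. Pictures are saved under pics/ and viewed, at most 10 in all, crops included, and the job is handed in when it is done.

```bash
mkdir -p pics; cat > h.py <<'E'
import numpy as np, cv2
from scipy.spatial.transform import Rotation as R
from plant import robot
def cam(name):
    s=robot.read_state(); c=robot.read_camera(name)
    if name=="wrist":
        T=np.eye(4);T[:3,:3]=R.from_rotvec(s["orientation"]).as_matrix();T[:3,3]=s["tool_pos"]
        W=T@np.array(c["T_tool_cam"])   # cam->world
        c["Rcw"]=W[:3,:3];c["o"]=W[:3,3]
    else:
        Rw=R.from_rotvec(c["rvec"]).as_matrix();c["Rcw"]=Rw.T;c["o"]=-Rw.T@np.array(c["tvec"])
    return c
def ray(c,u,v):
    d=c["Rcw"]@np.array([(u-c["cx"])/c["fx"],(v-c["cy"])/c["fy"],1]);return c["o"],d/np.linalg.norm(d)
def onz(c,u,v,z):
    o,d=ray(c,u,v);return o+d*(z-o[2])/d[2]
def proj(c,p):
    q=c["Rcw"].T@(np.array(p)-c["o"]);return np.array([c["fx"]*q[0]/q[2]+c["cx"],c["fy"]*q[1]/q[2]+c["cy"]])
def tri(rs):
    A=np.zeros((3,3));b=np.zeros(3)
    for o,d in rs:
        M=np.eye(3)-np.outer(d,d);A+=M;b+=M@o
    return np.linalg.solve(A,b)
def save(c,n,rect=None,k=1):
    f=c["frame"]
    if rect: f=f[rect[1]:rect[3],rect[0]:rect[2]]
    f=cv2.resize(f,None,fx=k,fy=k,interpolation=cv2.INTER_CUBIC)
    cv2.imwrite("pics/"+n,f[:,:,::-1])
E
python3 - <<'E'
from h import *
s=robot.read_state();print({k:np.round(v,3) for k,v in s.items()},robot.tip_reach)
for n in ["top","scene"]:
    c=cam(n);save(c,n+"1.png");print(n,np.round(c["o"],3),np.round(c["Rcw"][:,2],2),c["fx"])
    for t in ["pin_grip","ear_hole","canister","lid_grip","shaker","containers","scoop"]:
        for r in robot.regions_of(c,t)[:4]:
            m=r["mask"];v,u=np.nonzero(m)
            print(t,round(r["conf"],2),np.round(r["rect"],0),len(u),np.round([u.mean(),v.mean()],1) if len(u) else "")
E
```

```text
{'t': np.float64(0.0), 'q': array([ 1.148,  0.131,  1.489, -0.   ,  1.523, -0.085]), 'dq': array([ 0.001,  0.   ,  0.001,  0.002, -0.001, -0.001]), 'joint_torque': array([ 0.0000e+00, -5.5986e+01, -4.9175e+01,  7.7000e-02,  3.6000e-02,
       -0.0000e+00]), 'tool_pos': array([0.199, 0.566, 0.232]), 'orientation': array([-5.280e-01, -3.096e+00,  3.000e-03]), 'force': array([-0.478,  0.394, -0.285]), 'wrist_torque': array([ 0.018, -0.025,  0.031]), 'gripper_force': np.float64(0.0), 'opening': np.float64(0.093)} 0.014
top [ 0.316 -0.015  1.15 ] [ 0.24  0.01 -0.97] 447.00208099247294
ear_hole 0.74 [269. 213. 313. 264.] 805 [289.1 237.5]
lid_grip 0.98 [320. 302. 366. 350.] 1810 [343.3 327.6]
lid_grip 0.95 [335. 164. 382. 212.] 1816 [360.5 188.2]
lid_grip 0.61 [277. 190. 315. 226.] 1036 [295.6 206.2]
lid_grip 0.56 [279. 284. 315. 320.] 992 [294.  301.9]
shaker 0.87 [176. 262. 200. 281.] 262 [188.9 269.9]
containers 0.88 [184. 156. 241. 215.] 2945 [211.9 184. ]
scoop 0.8 [426. 166. 449. 230.] 826 [434.6 206. ]
scene [ 1.05  -0.777  0.727] [-0.45  0.71 -0.55] 585.1418129092344
pin_grip 0.97 [188. 344. 207. 376.] 392 [198.3 358.4]
ear_hole 0.74 [332. 237. 398. 288.] 2329 [370.2 261.2]
canister 0.73 [330. 238. 399. 289.] 2289 [370.5 261.4]
lid_grip 0.95 [336. 286. 415. 366.] 4042 [375.7 327.3]
lid_grip 0.9 [337. 195. 365. 233.] 574 [352.2 212.7]
lid_grip 0.79 [262. 219. 303. 263.] 1103 [282.1 239.1]
lid_grip 0.74 [350. 206. 402. 248.] 1370 [375.8 224.9]
shaker 0.39 [354. 199. 404. 243.] 1340 [376.3 225.2]
shaker 0.19 [418. 182. 484. 258.] 3896 [450.2 219.2]
containers 0.83 [421. 186. 486. 258.] 3825 [450.  219.2]
scoop 0.93 [252. 381. 361. 452.] 2621 [295.4 412.8]
```

View pics/top1.png

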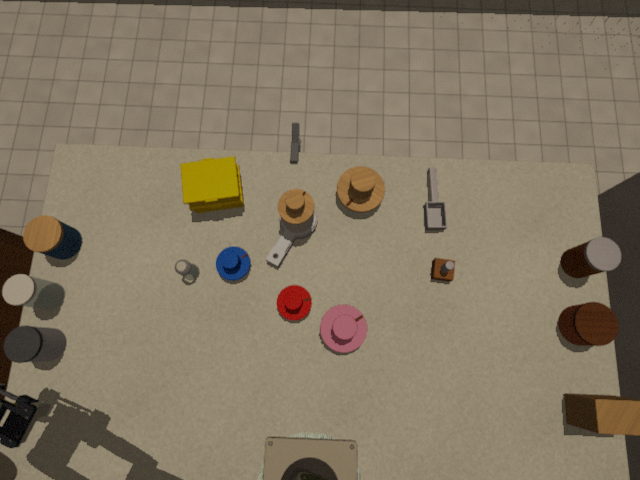

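View pics/scene1.png

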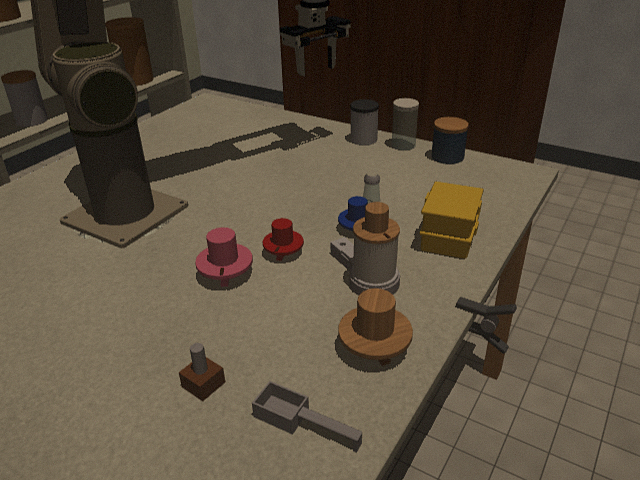

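Top view: the arm's own lid candidates are bamboo on the canister (296,207), larger bamboo (360,190), blue (233,264), red (294,303) and pink (343,328). The one meant is the small bamboo lid on the canister at (296,207), because it's the smaller of the two non-coloured ones. The pin is in its block at (445,268), the ear hole is near (276,256) and the shaker is at (188,270).

```bash
python3 - <<'E'
from h import *
c=cam("top");f=c["frame"]
a=cv2.resize(f[170:290,240:400],None,fx=5,fy=5,interpolation=cv2.INTER_CUBIC)
cv2.imwrite("pics/crop1.png",a[:,:,::-1])
print("hole",onz(c,277,255.5,.031),"pin top",onz(c,450,265,.084),"block",onz(c,443,264,.034), "knobtop",onz(c,295,199,.177))
s=cam("scene")
print("pin",onz(s,197,347,.084),onz(s,198.3,358.4,.062),"knobtop",onz(s,377,210,.177),"hole",onz(s,341,244,.031))
for n in ["top","scene"]:
  k=c if n=="top" else s
  for r in robot.regions_of(k,"pin_grip"): print(n,r["rect"],r["conf"])
E
```

```text
hole [0.5399088  0.10434287 0.031     ] pin top [ 0.5228812  -0.32122811  0.084     ] block [ 0.5344409  -0.31791288  0.034     ] knobtop [0.64401349 0.05604777 0.177     ]
pin [ 0.52758164 -0.319348    0.084     ] [ 0.52852592 -0.32184931  0.062     ] knobtop [0.65045841 0.04706183 0.177     ] hole [0.54168082 0.10473012 0.031     ]
top [440.7, 262.4, 452.3, 271.6] 0.52
scene [188.4, 343.5, 208.3, 375.8] 0.66
```

View pics/crop1.png

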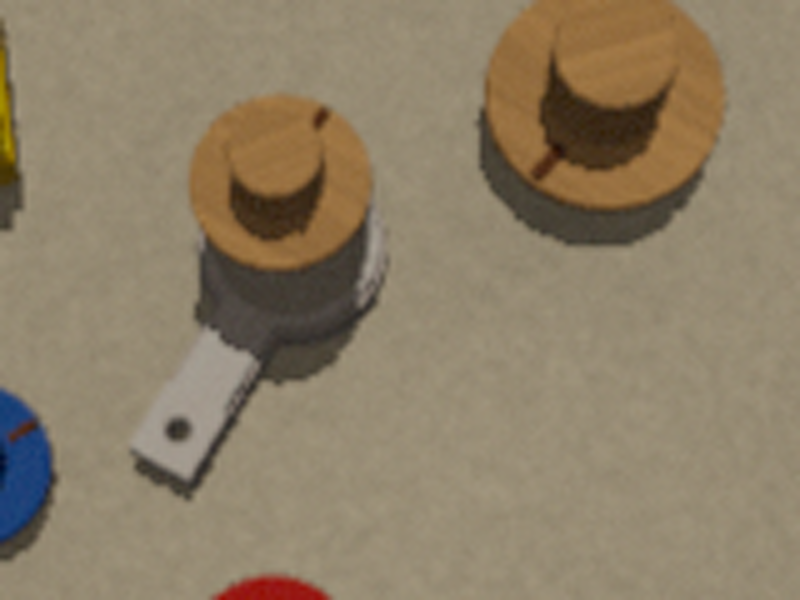

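The crop confirms it: the small bamboo lid is on the canister, with its rib pointing up and right, and the ear hole is at top-view pixel (275.6,256). Next I move above the pin for a close wrist look.

```bash
python3 -m handwheel '[[-1,-0.601,-0.729,-0.02,0,0,0],[-1,-0.601,-0.729,-0.02,0,0,0],[-1,-0.601,-0.729,-0.02,0,0,0],[-1,-0.601,-0.729,-0.02,0,0,0],[-1,-0.601,-0.729,-0.02,0,0,0],[-1,-0.601,-0.729,-0.02,0,0,0],[-1,-0.601,-0.729,-0.02,0,0,0],[-1,-0.601,-0.729,-0.02,0,0,0],[-1,-0.601,-0.729,-0.02,0,0,0],[-1,-0.601,-0.729,-0.02,0,0,0],[-1,-0.601,-0.729,-0.02,0,0,0],[-1,-0.601,-0.729,-0.02,0,0,0],[-1,-0.601,-0.729,-0.02,0,0,0],[-1,-0.601,-0.729,-0.02,0,0,0],[-1,-0.601,-0.729,-0.02,0,0,0],[-1,-0.601,-0.729,-0.02,0,0,0],[-1,-0.601,-0.729,-0.02,0,0,0],[-1,-0.601,-0.729,-0.02,0,0,0]]'
cat >> h.py <<'E'
def shift(target,yaw_y=None):
    """world target TCP -> tool shift (shares) and rz share so that tool y points at world angle yaw_y (or its half turn)"""
    s=robot.read_state();Rt=R.from_rotvec(s["orientation"]).as_matrix()
    d=Rt.T@(np.array(target)-s["tool_pos"])
    # levelling + yaw
    a=np.arctan2(Rt[1,1],Rt[0,1]) if yaw_y is None else yaw_y
    y=np.array([np.cos(a),np.sin(a),0])
    if yaw_y is not None and y@Rt[:,1]<0:y=-y
    z=np.array([0,0,-1.]);G=np.c_[np.cross(y,z),y,z]
    r=R.from_matrix(Rt.T@G).as_rotvec()/np.pi
    print("t",round(float(s["t"]),2),"pos",np.round(s["tool_pos"],4),"q6",round(float(s["q"][5]),2),"F",np.round(s["force"],1),"open",round(float(s["opening"]),4),"yaw",np.round(np.arctan2(Rt[1,1],Rt[0,1]),3))
    print("row",np.round(np.r_[d,r],4).tolist())
E
python3 - <<'E'
from h import *
c=cam("wrist");save(c,"w1.png")
print(np.round(c["o"],3),np.round(c["Rcw"],2).tolist(),c["fx"])
for r in robot.regions_of(c,"pin_grip")[:3]: print(r["conf"],r["rect"])
shift([.525,-.32,.054])
E
```

```text
t: 3.25
tool_pos: [0.5243, -0.3196, 0.2532]
orientation: [0.526, 3.097, 0.0]
force: [-0.2, 0.3, 1.1]
opening: 0.0929
gripper_force: 0.0
[ 0.458 -0.296  0.405] [[0.33, 0.91, 0.24], [0.94, -0.32, -0.08], [0.0, 0.25, -0.97]] 397.28528689309525
0.91 [312.5, 206.5, 336.5, 240.5]
t 3.35 pos [ 0.5244 -0.3196  0.2535] q6 -1.87 F [ 0.2 -0.2  0.6] open 0.0936 yaw 1.234
row [-0.0005, -0.0001, 0.1995, -0.0001, 0.0003, 0.0]
```

View pics/w1.png

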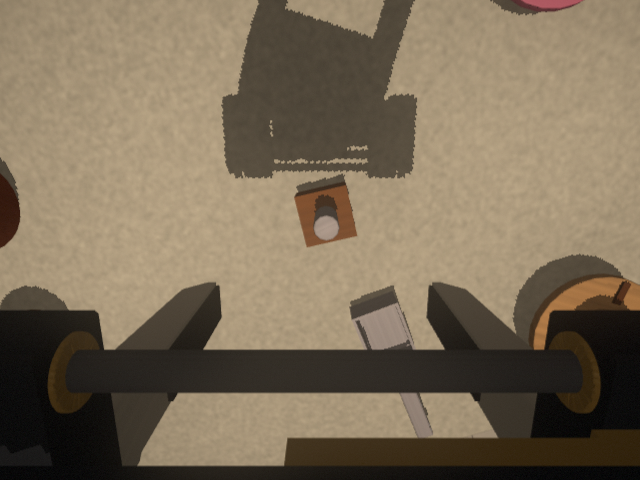

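The wrist view shows the pin's head top at (326,228) on its block (corners 295,195 to 357,236), with the scoop behind it and clear.

```bash
python3 - <<'E'
from h import *
c=cam("wrist")
print(onz(c,326,228,.084),onz(c,326,214.7,.034))
p=onz(c,326,228,.084); 
for z in (.084,.059,.034): print(proj(c,[p[0],p[1],z]))
print("scoop end",onz(c,395,290,.03),onz(c,352,303,.03))
shift([p[0],p[1],.054])
E
```

```text
[ 0.52585104 -0.31732971  0.084     ] [ 0.52422706 -0.31644941  0.034     ]
[326. 228.]
[325.83223564 221.90646794]
[325.68598913 216.59450642]
scoop end [ 0.62055305 -0.27634477  0.03      ] [ 0.61964848 -0.32163913  0.03      ]
t 3.4 pos [ 0.5244 -0.3197  0.2535] q6 -1.87 F [0.4 0.4 0.2] open 0.0934 yaw 1.234
row [-0.0003, 0.0028, 0.1995, -0.0001, 0.0004, 0.0]
```

```bash
python3 -m handwheel '[[-1,0,0.0025,0.06,0,0,0],[-1,0,0.0025,0.12,0,0,0],[-1,0,0.0025,0.16,0,0,0],[-1,0,0.0025,0.185,0,0,0],[-1,0,0.0025,0.1995,0,0,0],[-1,0,0.0025,0.1995,0,0,0],[1,0,0.0025,0.1995,0,0,0],[1,0,0.0025,0.1995,0,0,0],[1,0,0.0025,0.1995,0,0,0],[1,0,0.0025,0.1995,0,0,0],[1,0,0.0025,0.1995,0,0,0],[1,0,0.0025,0.1995,0,0,0],[1,0,0.0025,0.1995,0,0,0]]' 30
```

```text
t: 5.03
tool_pos: [0.5251, -0.3185, 0.0531]
orientation: [-0.528, -3.097, -0.0]
force: [0.2, 0.1, 0.1]
opening: 0.0274
gripper_force: 0.0
```

```bash
python3 -m handwheel '[[1,0,0,0,0,0,0],[1,0,0,0,0,0,0],[1,0,0,0,0,0,0],[1,0,0,0,0,0,0]]' 30
```

```text
t: 5.52
tool_pos: [0.5251, -0.3185, 0.0531]
orientation: [-0.528, -3.097, -0.0]
force: [0.5, 0.6, 0.2]
opening: 0.0213
gripper_force: 30.0
```

```bash
python3 -m handwheel '[[1,0,0,-0.02,0,0,0],[1,0,0,-0.04,0,0,0],[1,0,0,-0.08,0,0,0],[1,0,0,-0.14,0,0,0],[1,0,0,-0.197,0,0,0],[1,0.1245,0.4046,-0.197,0,0,0],[1,0.1245,0.4046,-0.197,0,0,0],[1,0.1245,0.4046,-0.197,0,0,0],[1,0.1245,0.4046,-0.197,0,0,0],[1,0.1245,0.4046,-0.197,0,0,0],[1,0.1245,0.4046,-0.197,0,0,0],[1,0.1245,0.4046,-0.197,0,0,0],[1,0.1245,0.4046,-0.197,0,0,0],[1,0.1245,0.4046,-0.197,0,0,0],[1,0.1245,0.4046,-0.197,0,0,0]]' 30
python3 - <<'E'
from h import *
c=cam("wrist");save(c,"w2.png")
print([np.round(proj(c,[.541,.1045,.031]),1)])
for t in ["ear_hole","lid_grip","pin_grip"]:
  for r in robot.regions_of(c,t)[:3]: print(t,r["conf"],r["rect"])
shift([.541,.1045,.25],1.105)
E
```

```text
t: 7.4
tool_pos: [0.5419, 0.1032, 0.2508]
orientation: [0.53, 3.096, -0.0]
force: [-0.1, 0.4, -0.9]
opening: 0.0215
gripper_force: 30.0
[array([323.8, 214.6])]
ear_hole 0.73 [298.6, 188.2, 352.3, 291.6]
lid_grip 0.88 [184.0, 57.3, 282.5, 164.7]
lid_grip 0.71 [281.7, 393.2, 365.4, 436.3]
lid_grip 0.68 [385.2, 99.7, 483.8, 199.0]
pin_grip 0.94 [292.9, 274.4, 354.2, 346.7]
pin_grip 0.27 [280.5, 387.5, 363.7, 435.8]
t 7.6 pos [0.5418 0.1035 0.2502] q6 -1.14 F [-0.4 -0.4 -0.4] open 0.0218 yaw 1.231
row [0.0011, 0.0007, 0.0002, -0.0, 0.0, 0.0403]
```

View pics/w2.png

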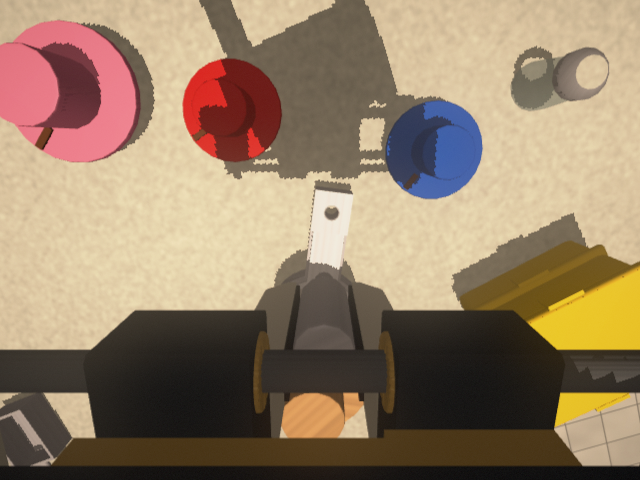

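Wrist view: the ear hole is at about (331,212) and the held pin hangs near (325,300) over the dark canister. I'll measure both more precisely in an enlarged, brightened crop.

```bash
python3 - <<'E'
from h import *
s=robot.read_state();c=cam("wrist");g=cv2.cvtColor(c["frame"],cv2.COLOR_RGB2GRAY)
sub=g[200:226,318:345];m=(sub<110).astype(np.uint8);n,l,st,ce=cv2.connectedComponentsWithStats(m)
print([(st[i].tolist(),np.round(ce[i]+[318,200],1)) for i in range(1,n)])
T=R.from_rotvec(s["orientation"]).as_matrix()
for z in (.047,.020,.0,-.03): print("tool z",z,np.round(proj(c,s["tool_pos"]+T@[0,0,z]),1), "5mm along toolx,y", np.round(proj(c,s["tool_pos"]+T@[.005,0,z]),1))
h=onz(c,331.5,212.5,.031);print(h)
a=[onz(c,*p,.031) for p in((318,187),(309,262),(353,193),(343,265))]
print([np.arctan2(*(b-d)[[1,0]]) for d,b in((a[0],a[1]),(a[2],a[3]))],np.linalg.norm(a[0]-a[2]))
f=(255*(c["frame"][180:360,260:400]/255.)**.5).astype(np.uint8)
cv2.imwrite("pics/c2.png",cv2.resize(f,None,fx=3.3,fy=3.3,interpolation=cv2.INTER_CUBIC)[:,:,::-1])
E
```

```text
[([7, 10, 13, 9, 65], array([331.4, 215. ]))]
tool z 0.047 [322.4 277.1] 5mm along toolx,y [322.4 268.1]
tool z 0.02 [322.3 296.6] 5mm along toolx,y [322.2 286.5]
tool z 0.0 [322.1 315.1] 5mm along toolx,y [322.1 303.9]
tool z -0.03 [321.8 352.7] 5mm along toolx,y [321.8 339.4]
[0.5411052  0.11240413 0.031     ]
[np.float64(-0.46268113656419807), np.float64(-0.45877581638725357)] 0.03313327254146249
```

View pics/c2.png

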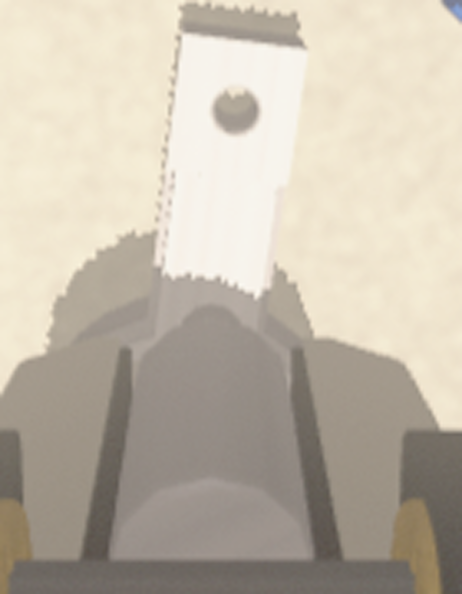

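```bash
python3 -m handwheel '[[1,0.003,0.007,0,0,0,0.0388],[1,0.003,0.007,0.04,0,0,0.0388],[1,0.003,0.007,0.08,0,0,0.0388],[1,0.003,0.007,0.12,0,0,0.0388],[1,0.003,0.007,0.145,0,0,0.0388],[1,0.003,0.007,0.152,0,0,0.0388],[1,0.003,0.007,0.152,0,0,0.0388],[1,0.003,0.007,0.152,0,0,0.0388]]' 30
python3 - <<'E'
from h import *
s=robot.read_state();c=cam("wrist");T=R.from_rotvec(s["orientation"]).as_matrix()
print(np.round(s["tool_pos"],4))
print("nose",proj(c,s["tool_pos"]+T@[0,0,.047]))
for dx,dy in((0,0),(.005,0),(0,.005)):
  p=s["tool_pos"]+T@[dx,dy,0];p[2]=.031;print("hole if aligned",dx,dy,proj(c,p))
f=(255*(c["frame"][150:350,220:430]/255.)**.5).astype(np.uint8)
cv2.imwrite("pics/c3.png",cv2.resize(f,None,fx=3,fy=3,interpolation=cv2.INTER_CUBIC)[:,:,::-1])
E
```

```text
t: 8.65
tool_pos: [0.5424, 0.1121, 0.0998]
orientation: [0.715, 3.057, 0.001]
force: [0.8, 0.2, -1.0]
opening: 0.021
gripper_force: 30.0
[0.5424 0.1121 0.0998]
nose [322.44009517 277.23713242]
hole if aligned 0 0 [322.36450169 264.41417292]
hole if aligned 0.005 0 [322.35785175 256.17273447]
hole if aligned 0 0.005 [330.96028687 264.40959989]
```

View pics/c3.png

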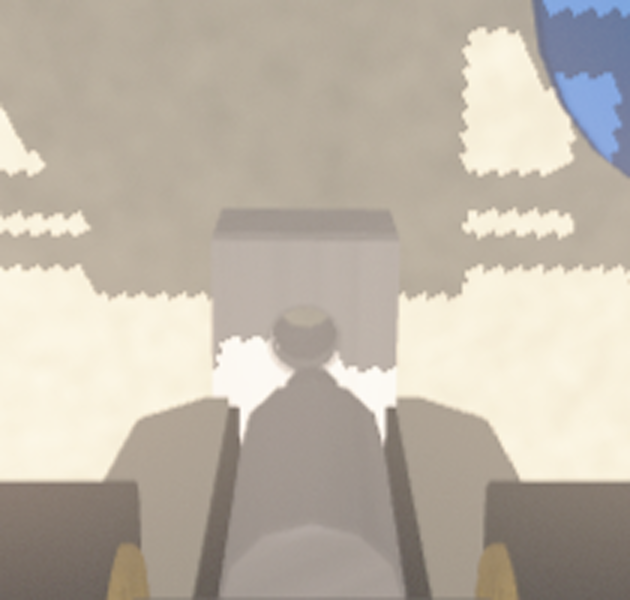

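The hole mouth is at image (321.7,262.7) and the nose tip at (324,273). The pin needs about −1.3 mm in tool y and +0.8 mm in tool x.

```bash
python3 -m handwheel '[[1,0.0008,-0.0013,0.004,0,0,0],[1,0.0008,-0.0013,0.010,0,0,0],[1,0.0008,-0.0013,0.016,0,0,0],[1,0.0008,-0.0013,0.022,0,0,0],[1,0.0008,-0.0013,0.026,0,0,0],[1,0.0008,-0.0013,0.030,0,0,0],[1,0.0008,-0.0013,0.030,0,0,0]]' 30; python3 -c "
from h import *
s=robot.read_state();print(s['force'],s['wrist_torque'],s['tool_pos'])"
```

```text
t: 9.57
tool_pos: [0.5397, 0.1112, 0.0677]
orientation: [-0.716, -3.058, 0.0]
force: [0.2, 0.2, -0.7]
opening: 0.0216
gripper_force: 30.0
[ 0.17190493  0.15069993 -0.71934692] [ 0.0047538   0.01376528 -0.04165744] [0.53972878 0.11118357 0.06774226]
```

```bash
python3 -m handwheel '[[1,0,0,0.005,0,0,0],[1,0,0,0.010,0,0,0],[1,0,0,0.014,0,0,0],[1,0,0,0.016,0,0,0],[1,0,0,0.0175,0,0,0],[1,0,0,0.0175,0,0,0]]' 30; python3 -c "
from h import *
s=robot.read_state();print(s['force'],s['wrist_torque'],s['tool_pos'])"
```

```text
t: 10.32
tool_pos: [0.5399, 0.1113, 0.0505]
orientation: [-0.716, -3.059, 0.0]
force: [0.9, 0.1, -2.1]
opening: 0.0212
gripper_force: 30.0
[ 0.93769987  0.07738632 -2.13359809] [-0.032933   -0.05573522  0.02946802] [0.53985452 0.11125626 0.05054374]
```

```bash
python3 -m handwheel '[[0,0,0,0,0,0,0],[0,0,0,0,0,0,0],[0,0,0,0,0,0,0],[0,0,0,0,0,0,0],[0,0,0,-0.03,0,0,0],[0,0,0,-0.08,0,0,0],[0,0,0,-0.14,0,0,0],[0,0,0,-0.20,0,0,0],[0,0,0,-0.20,0,0,0]]' 30
python3 - <<'E'
from h import *
s=robot.read_state();c=cam("wrist");save(c,"w3.png");t=cam("top")
print("pinhome top proj",proj(c,[.5405,.111,.081]),"hole",proj(c,[.5405,.111,.031]))
for r in robot.regions_of(c,"pin_grip")[:2]: print(r["conf"],r["rect"])
f=cv2.resize(t["frame"][180:280,250:350],None,fx=5,fy=5,interpolation=cv2.INTER_CUBIC)
g=cv2.resize(c["frame"][150:330,260:400],None,fx=2.1,fy=500/180,interpolation=cv2.INTER_CUBIC)
cv2.imwrite("pics/c4.png",np.hstack([f,g])[:,:,::-1])
E
```

```text
t: 11.45
tool_pos: [0.5431, 0.1116, 0.2576]
orientation: [0.713, 3.049, 0.006]
force: [0.4, -0.7, 0.0]
opening: 0.0467
gripper_force: 0.0
pinhome top proj [319.48690074 221.46080539] hole [319.66834628 210.62494946]
0.77 [307.9, 200.5, 335.0, 233.6]
```

View pics/c4.png

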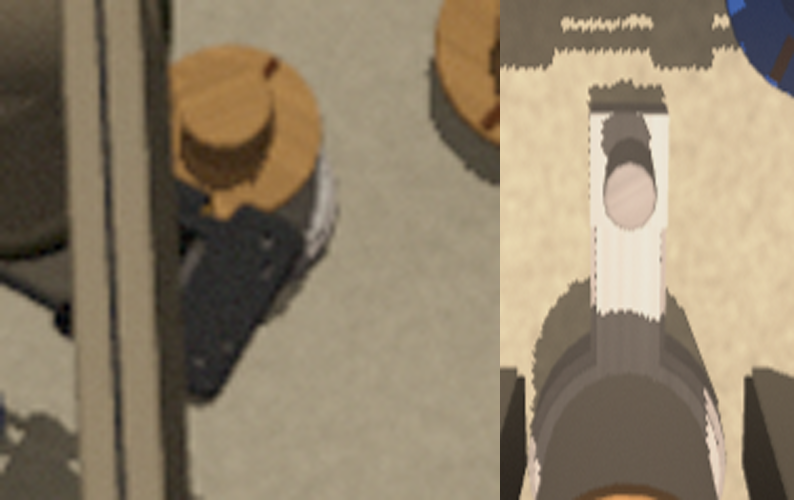

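The pin stands upright on the ear, with its head top at about wrist (322,220); the fully-home prediction is (321,221). Next I move over the lid with the gripper open.

```bash
python3 -m handwheel '[[-1,-0.113,-0.0015,0,0,0,0.083],[-1,-0.113,-0.0015,0,0,0,0.083],[-1,-0.113,-0.0015,0,0,0,0.083],[-1,-0.113,-0.0015,0,0,0,0.083],[-1,-0.113,-0.0015,0,0,0,0.083]]' 30
python3 - <<'E'
from h import *
s=robot.read_state();c=cam("wrist");save(c,"w4.png")
for t in("pin_grip","lid_grip"):
  for r in robot.regions_of(c,t)[:3]: print(t,r["conf"],r["rect"])
print("pin top home",proj(c,[.5405,.111,.081]),"knob",[proj(c,[.6435,.06,z]).round(1) for z in(.177,.133)])
shift([.6435,.06,.152])
E
```

```text
t: 12.22
tool_pos: [0.6396, 0.0605, 0.2503]
orientation: [-1.105, -2.94, 0.0]
force: [0.0, 0.6, -0.1]
opening: 0.0905
gripper_force: 0.0
pin_grip 0.76 [275.8, 73.9, 304.0, 106.5]
pin_grip 0.41 [262.9, 183.9, 389.6, 301.8]
lid_grip 0.96 [1.9, 6.1, 74.0, 148.6]
lid_grip 0.94 [202.3, 321.9, 322.2, 453.5]
lid_grip 0.81 [264.9, 188.7, 389.0, 309.9]
pin top home [286.88780197  88.83434715] knob [array([326.4, 267.9]), array([326. , 248.4])]
t 12.38 pos [0.6401 0.0604 0.2513] q6 -0.84 F [-0.3 -0.4 -0.1] open 0.0927 yaw 0.851
row [-0.0028, 0.0019, 0.0993, 0.0002, 0.0002, -0.0]
```

View pics/w4.png

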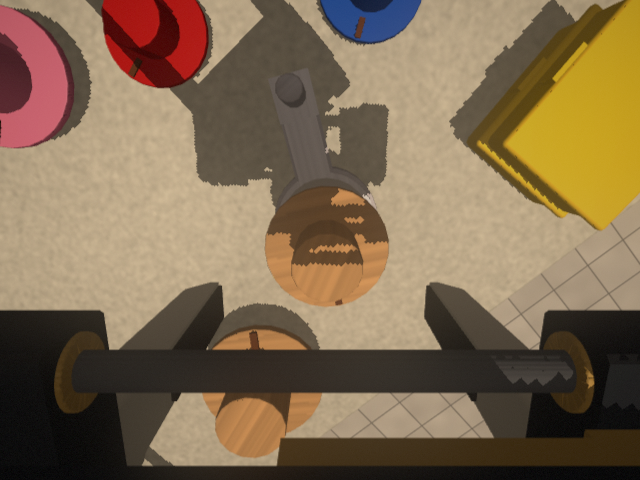

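The knob top is at (327,268) and the disc centre at (327,246), both matching the predictions; the pin is still standing at (290,89). Descending to grip the knob.

```bash
python3 -m handwheel '[[-1,-0.0028,0.0017,0.03,0,0,0],[-1,-0.0028,0.0017,0.065,0,0,0],[-1,-0.0028,0.0017,0.09,0,0,0],[-1,-0.0028,0.0017,0.098,0,0,0],[-1,-0.0028,0.0017,0.098,0,0,0],[1,-0.0028,0.0017,0.098,0,0,0],[1,-0.0028,0.0017,0.098,0,0,0],[1,-0.0028,0.0017,0.098,0,0,0],[1,-0.0028,0.0017,0.098,0,0,0],[1,-0.0028,0.0017,0.098,0,0,0],[1,-0.0028,0.0017,0.098,0,0,0],[1,-0.0028,0.0017,0.098,0,0,0],[1,-0.0028,0.0017,0.098,0,0,0]]' 25; python3 -c "
from h import *
s=robot.read_state();print(s['force'],s['wrist_torque'],s['tool_pos'],s['q'])"
```

```text
t: 14.0
tool_pos: [0.6437, 0.0592, 0.1526]
orientation: [-1.107, -2.94, 0.0]
force: [-0.2, 0.2, 0.6]
opening: 0.0437
gripper_force: 25.0
[-0.18292626  0.21515647  0.64355434] [-0.05489992 -0.022918   -0.04488369] [0.64372868 0.05921736 0.15261313] [ 1.24414028e-02  3.01147361e-01  1.43998851e+00  1.14415303e-05
  1.40049520e+00 -8.37915756e-01]
```

```bash
python3 -m handwheel '[[1,0,0,0,0,0,-0.016],[1,0,0,0,0,0,-0.032],[1,0,0,0,0,0,-0.048],[1,0,0,0,0,0,-0.064],[1,0,0,0,0,0,-0.064]]' 25; python3 -c "
from h import *
s=robot.read_state();print(s['force'],s['wrist_torque'],s['tool_pos'],s['q'])"
```

```text
t: 14.62
tool_pos: [0.6437, 0.0592, 0.1526]
orientation: [-0.807, -3.036, 0.0]
force: [0.1, -1.3, -0.2]
opening: 0.0432
gripper_force: 25.0
[ 0.05005723 -1.31320315 -0.17074949] [-0.0185333  -0.02300382 -0.00252365] [0.64371031 0.05921369 0.15260239] [ 1.24305722e-02  3.01182971e-01  1.43996569e+00  2.12991509e-05
  1.40056370e+00 -1.03868609e+00]
```

```bash
python3 -m handwheel '[[1,0,0,0,0,0,-0.016],[1,0,0,0,0,0,-0.032],[1,0,0,0,0,0,-0.048],[1,0,0,0,0,0,-0.048]]' 25; python3 -c "
from h import *
s=robot.read_state();print(s['force'],s['wrist_torque'],s['tool_pos'],s['q'][5])"
```

```text
t: 15.12
tool_pos: [0.6447, 0.0588, 0.1528]
orientation: [0.578, 3.086, 0.0]
force: [5.6, -1.1, -3.8]
opening: 0.0437
gripper_force: 25.0
[ 5.59177455 -1.11174074 -3.8018043 ] [-0.23968777 -0.99790646 -0.66093749] [0.64473446 0.05875806 0.15278712] -1.1884295467192938
```

It stops dead anticlockwise (−0.66 N m), so clockwise is the way that opens.

```bash
python3 -m handwheel '[[1,0,0,0,0,0,0.03],[1,0,0,0,0,0,0.07],[1,0,0,0,0,0,0.11],[1,0,0,0,0,0,0.15],[1,0,0,0,0,0,0.19],[1,0,0,0,0,0,0.23],[1,0,0,0,0,0,0.27],[1,0,0,0,0,0,0.27]]' 25; python3 -c "
from h import *
s=robot.read_state();print(s['force'],s['wrist_torque'],s['tool_pos'],s['q'][5])"
```

```text
t: 16.12
tool_pos: [0.6437, 0.059, 0.1526]
orientation: [1.796, 2.577, -0.001]
force: [-0.3, -2.1, -0.1]
opening: 0.0435
gripper_force: 25.0
[-0.2761674  -2.06672748 -0.13705767] [-0.31450643  0.0513513  -0.01637448] [0.64370729 0.05896867 0.15264344] -0.3413411611653327
```

```bash
python3 -m handwheel '[[1,0,0,0,0,0,0.04],[1,0,0,0,0,0,0.08],[1,0,0,0,0,0,0.12],[1,0,0,0,0,0,0.16],[1,0,0,0,0,0,0.20],[1,0,0,0,0,0,0.24],[1,0,0,0,0,0,0.27],[1,0,0,0,0,0,0.27],[1,0,0,-0.002,0,0,0.27],[1,0,0,-0.004,0,0,0.27],[1,0,0,-0.004,0,0,0.27]]' 25; python3 -c "
from h import *
s=robot.read_state();print(s['force'],s['wrist_torque'],s['tool_pos'],s['q'][5])"
```

```text
t: 17.5
tool_pos: [0.6439, 0.0592, 0.1568]
orientation: [2.696, 1.612, 0.0]
force: [0.1, -0.3, -1.1]
opening: 0.0436
gripper_force: 25.0
[ 0.12489286 -0.27441942 -1.0598533 ] [-0.13031062  0.15318633  0.03174563] [0.64386802 0.05924133 0.15683901] 0.5058225626299303
```

```bash
python3 -m handwheel '[[1,0,0,-0.01,0,0,0],[1,0,0,-0.02,0,0,0],[1,0,0,-0.035,0,0,0],[1,0,0,-0.055,0,0,0],[1,0,0,-0.075,0,0,0],[1,0,0,-0.095,0,0,0],[1,0,0,-0.11,0,0,0],[1,0,0,-0.12,0,0,0],[1,0,0,-0.125,0,0,0],[1,0,0,-0.125,0,0,0],[1,0,0,-0.125,0,0,0],[1,0,0,-0.125,0,0,0]]' 25
python3 - <<'E'
from h import *
s=robot.read_state();print(s["force"],s["tool_pos"],s["opening"])
c=cam("scene");save(c,"s5.png",[180,140,500,380],2.5)
E
```

```text
t: 19.0
tool_pos: [0.6434, 0.0592, 0.2808]
orientation: [-2.697, -1.61, 0.002]
force: [0.7, 0.7, -1.7]
opening: 0.0435
gripper_force: 25.0
[ 0.7172448   0.7353625  -1.70869781] [0.64343017 0.05921534 0.28081277] 0.04347778681365899
```

View pics/s5.png

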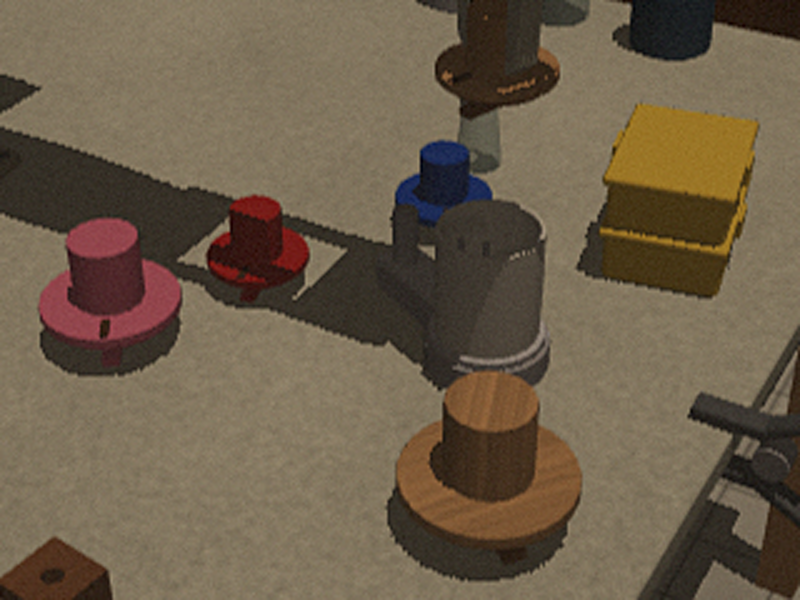

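The lid is held level above the open canister at crop (497,75). The pin is seated in the ear at (405,235), its block is empty, and everything else is where it was.

```bash
python3 -c "
from plant import robot
print(robot.close_job())"
```

```text
the job is handed in; nothing more can be done
None
```

I handed the job in at about 19 s: the pin is seated in the ear and the lid, which loosened clockwise, is gripped by its knob, level, about 13 cm above the open canister.

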